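# Back the sample carousel up one notch

### The arm

A 6-joint arm with a two-finger parallel gripper is mounted at the origin on the work surface. World frame = base frame: x ahead of the robot, y to its left, z up, the work surface at z = 0. Lengths are in m, angles in rad, forces in N, time in s.
With the tool pointing down it reaches from about 0.35 to 0.775 m from the base axis. Payload 7.3 kg.
Tool frame: the origin (TCP) lies midway between the tips of the shut fingers; the grasp point (between the pads) lies 19 mm behind it; z points along the fingers, y is the direction in which the jaws open and shut (so a half turn about z gives the same grasp; the last joint's range is limited). The gripper opens to 92 mm and grips with 3 to 60 N. Pads are 19 mm wide; open, the fingers measure 130 mm over their backs; the gripper's body (75 mm by 190 mm) begins 47 mm behind the grasp point.
Start: joints at [-1.379, 0.342, 1.524, -0, 1.275, -0.146], TCP at [0.174, -0.495, 0.195] pointing down, gripper open.
Joint ranges: [-2.53, 2.53], [-0.77, 2.02], [0.04, 2.7], [-1, 4.14], [0.28, 2.66], [-3.11, 3.11]. Speed limits (rad/s): [2.57, 2.57, 3.14, 3.14, 3.14, 3.14].

### API

Orientations are given as [roll, pitch, yaw] about the fixed x, y, z axes, in that order (R = Rz(yaw) Ry(pitch) Rx(roll)).
In Python, from cell import robot, imaging gives the robot as it stands. The module is installed in compiled form; this text tells all that it offers.
- The arm moves only by the tool send_rows, never from a script. Its argument "plan" is a list of rows, each a list of 3 entries, a list of its own where there are three numbers: the shift along the world's x, y, z in m, then the turn, a rotation vector about the world's x, y, z in rad, then the closure in counts, from 0 (fully open) to 255 (shut). A call has 1 to 20 rows; each row shifts and turns the commanded pose from where the row before left it; what a row does not reach is not made up. A row lasts 1/10 s, in which the tool goes at most 50 mm and 8.59 degrees, less where a joint would pass 70% of its speed; a pose out of reach is approached as far as the arm can. A call is refused whole if a number of a shift passes 0.05 or a number of a turn 0.15, either way. A call with a gripper value outside its range is refused whole. The fingers move at their own pace and stop on an object; "newtons" is the grip in N (left out, the last holds). Time passes only in rows, so rows that do not move let the fingers close. It gives the time, the measured TCP pose, the force and the opening at its end, in the units of the state.
- robot.observe(): the state, without advancing time (a new reading comes with each control period).
- imaging.read_camera(name): name is "scene" or "top"; returns a dict with "pixels" (480x640x3 uint8, red, green, blue), "fx", "fy", "cx", "cy" (pixels), "world_from_camera" (4x4, takes a point from camera to world coordinates). Camera axes: x right, y down, z forward; pixel columns grow to the right and rows downward; lengths in m; the calibration is good to about 2 mm. A picture is of the moment at which its call begins. There is no depth.
- robot.hand_in(): hands the job in, once; it reports no verdict.
The state is a dict: "time": time; "qpos": joint angles; "qvel": joint speeds; "joint_efforts": joint torques, N m; "tool_pos": TCP position; "tool_rot": TCP orientation; "contact_force": force on the tool from outside, world axes, zero at the start; "torque": the same for the moment, N m; "opening": finger opening in m.
Only numpy, scipy, OpenCV 4.12 (cv2) and the standard library are available. Lean on these libraries where they do the work, as an engineer would, in place of code of your own. Each camera call takes 0.05 s, during which the arm holds its last target.

### The job

The sample-tube carousel has been advanced one place too far. With a fingertip, lift the steel ratchet pawl by pushing its crossbar until the pawl tips over and stays up on its stop, push the wheel backward (clockwise seen from above) by exactly one notch by one of its short posts, then nudge the pawl over again so that it drops fully into the notch. Only touch and push: do not grip the pawl or the posts, and leave the bottle, the glove carton and the tubes in the white rack alone.

Things in the scene. Friction and masses are not known exactly. Their poses are not given: they have to be found in the camera images.
- carousel: Stand of the tube carousel, fixed to the table. Origin: on the table under the wheel's vertical axis; z up; its x, y turn with its yaw. The pawl works on the wheel's rim at the stand's -y side, about (0, -0.126). A 34 x 14 mm bracket column, 86 mm tall, is outside the rim at (-0.059, -0.161); its 6 mm stop plate behind the pivot, at (-0.065, -0.136), reaches 94 mm above the table.
- hub (a point): Top centre of the wheel's hub (36 mm diameter), 92 mm above the table. The wheel is a 272 mm disc, upper face 50 mm above the table. Ten red-capped tubes are fixed in it on a 50 mm radius (17 mm diameter, tops 105 mm above the table). Ten saw teeth, 12 mm high, 36 degrees (one notch) apart, stand on the rim at radii 113 to 135 mm, tops 62 mm above the table.
- wheel (a joint): Wheel angle (rad), growing counterclockwise from above = forward. Friction about 0.1 N m; it stays where left. Starts at 0 to 0.15, pawl in its notch; the pawl blocks backward turning at -0.02; forward past 0.26 a tooth lifts the pawl. One notch is 0.628: the pawl drops fully into the notch behind with the wheel between -0.64 and -0.38; aim for the middle.
- pawl (a joint): Angle of the pawl about its level pivot (rad): 0 = down, nose fully in a notch; it grows as the nose rises; 1.0 = tipped back against its stop. Loose hinge, 100 g: below about 0.5 the pawl falls back down under its own weight, above about 0.7 it falls over to the stop and rests there.
- pawl_pivot (a point): The pawl's pivot point, fixed on the stand at (-0.055, -0.130, 0.078) of carousel; the pivot axis runs along the stand's y. When down, the pawl's 8 mm thick steel arm runs level from here 55 mm toward the stand's +x, ending in a nose that points down into the notch.
- pawl_bar (a point): Middle of the pawl's level crossbar, 12 mm diameter, 34 mm long along the stand's y, on an upright lug (8 mm in x, 16 in y). Pawl down: 20 mm from the pivot toward the stand's +x, 70 mm above it (148 above the table). Pushed toward -x (about 1 N) it swings over the pivot. On its stop: 48 mm to the -x side, 55 mm above the pivot; push it toward +x to bring the pawl down.
- post0 (a point): Top centre of push post 0 of five equal upright steel posts on the wheel, 12 mm diameter, rising 35 mm from the disc to 85 mm above the table, on a 90 mm radius, 72 degrees apart; post 0 lies at 18 degrees (counterclockwise from the stand's x) plus the wheel angle.
- post1 (a point): Top centre of push post 1 of five equal upright steel posts on the wheel, 12 mm diameter, rising 35 mm from the disc to 85 mm above the table, on a 90 mm radius, 72 degrees apart; post 1 lies at 90 degrees (counterclockwise from the stand's x) plus the wheel angle.
- post2 (a point): Top centre of push post 2 of five equal upright steel posts on the wheel, 12 mm diameter, rising 35 mm from the disc to 85 mm above the table, on a 90 mm radius, 72 degrees apart; post 2 lies at 162 degrees (counterclockwise from the stand's x) plus the wheel angle.
- post3 (a point): Top centre of push post 3 of five equal upright steel posts on the wheel, 12 mm diameter, rising 35 mm from the disc to 85 mm above the table, on a 90 mm radius, 72 degrees apart; post 3 lies at 234 degrees (counterclockwise from the stand's x) plus the wheel angle.
- post4 (a point): Top centre of push post 4 of five equal upright steel posts on the wheel, 12 mm diameter, rising 35 mm from the disc to 85 mm above the table, on a 90 mm radius, 72 degrees apart; post 4 lies at 306 degrees (counterclockwise from the stand's x) plus the wheel angle.
- bottle: Bystander: loose clear hand-gel bottle with white cap, 60 mm diameter, 110 mm tall. Origin: centre of its underside.
- carton: Bystander: loose white and blue glove carton, 120 x 220 x 75 mm (x, y, z). Origin: centre of its underside.
- tube0: Bystander: loose red-capped tube, 17 mm diameter, 90 mm long, standing in the white rack (80 x 90 x 32 mm, fixed), top 96 mm above the table. Origin: centre of its underside.
- tube1: Bystander: a second tube like tube0 in the same rack, 44 mm from it.

How it is judged:
By the outcome, as a careful person would: the job done as asked, in the order asked, and still so for the second after the job is handed in, with the robot touching nothing.
It also fails if it takes over 58 s, if anything falls off the work surface, if the arm or the gripper's body presses on something with over 40 N, if the wrist force passes 120 N, or if a joint passes its speed limit or range.

## Working session

There is one attempt and no reset: what is moved stays moved. The work goes in short steps, Python scripts to look and compute and a tool call to move; the robot and the scene stay as the last step left them, time stands still between calls to the robot, and variables do not carry over. Pictures are saved under pics/ and viewed, and the job is handed in when it is done.

Besides the shell and the picture viewer there is one more tool, called as name(argument=value, ...) on one line, values as JSON. send_rows: Moves the arm, as the interface text tells. Its arguments: {"type":"object","properties":{"plan":{"type":"array"},"newtons":{"type":"number"}},"required":["plan"]}

```bash
mkdir -p pics; cat > h.py <<'E'
from cell import robot, imaging
import numpy as np, cv2
def snap(n,f=None):
    d=imaging.read_camera(n)
    if f: cv2.imwrite('pics/'+f,d['pixels'][:,:,::-1])
    return d
def ray(d,u,v,z):
    T=np.array(d['world_from_camera']);r=T[:3,:3]@np.array([(u-d['cx'])/d['fx'],(v-d['cy'])/d['fy'],1]);o=T[:3,3]
    return o+r*(z-o[2])/r[2]
def proj(d,p):
    T=np.linalg.inv(np.array(d['world_from_camera']));q=T[:3,:3]@np.array(p)+T[:3,3]
    return np.array([d['fx']*q[0]/q[2]+d['cx'],d['fy']*q[1]/q[2]+d['cy']])
E
python3 - <<'E'
from h import *
for n in('scene','top'):
    d=snap(n,n+'0.png');print(n,d['fx'],d['cx'],np.round(d['world_from_camera'],3))
s=robot.observe();print(s)
E
```

```text
scene 472.0422393096394 314.9105879685187 [[-0.809  0.384 -0.444  0.939]
 [ 0.587  0.508 -0.63   0.522]
 [-0.017 -0.771 -0.637  0.587]
 [ 0.     0.     0.     1.   ]]
top 490.6726912455712 322.61539131589757 [[ 0.    -0.991  0.132  0.508]
 [-1.    -0.004 -0.03   0.088]
 [ 0.031 -0.132 -0.991  0.881]
 [ 0.     0.     0.     1.   ]]
{'time': 0.1, 'qpos': array([-1.37899395e+00,  3.42634458e-01,  1.52489211e+00,  2.09962451e-05,
        1.27539958e+00, -1.46021026e-01]), 'qvel': array([-1.21185137e-03, -1.58383144e-03, -2.99042164e-03, -1.31414775e-03,
       -2.46756990e-04, -4.61289081e-05]), 'joint_efforts': array([ 1.17276752e-03, -4.32005560e+01, -2.44693726e+01,  7.18858279e-02,
        5.26564009e-02, -5.08525966e-05]), 'tool_pos': array([ 0.1739451 , -0.49493279,  0.19453439]), 'tool_rot': array([-3.14027627e+00, -2.13891774e-04,  3.37817141e-01]), 'contact_force': array([-0.62342494, -0.44695313,  0.12357434]), 'torque': array([ 0.04138631,  0.00160819, -0.02268899]), 'opening': 0.09182997408873608}
```

View pics/scene0.png

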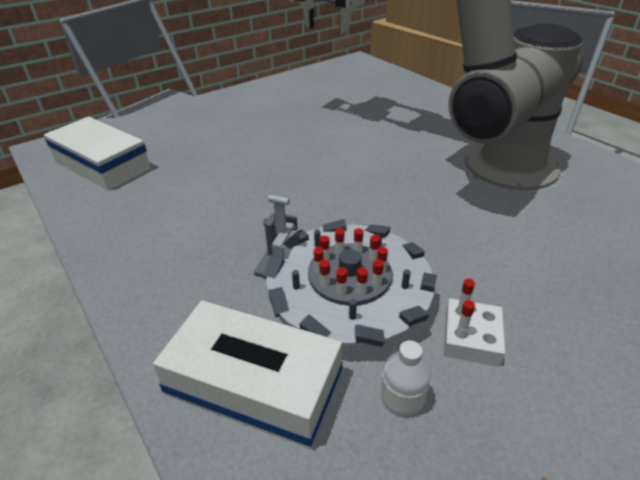

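View pics/top0.png

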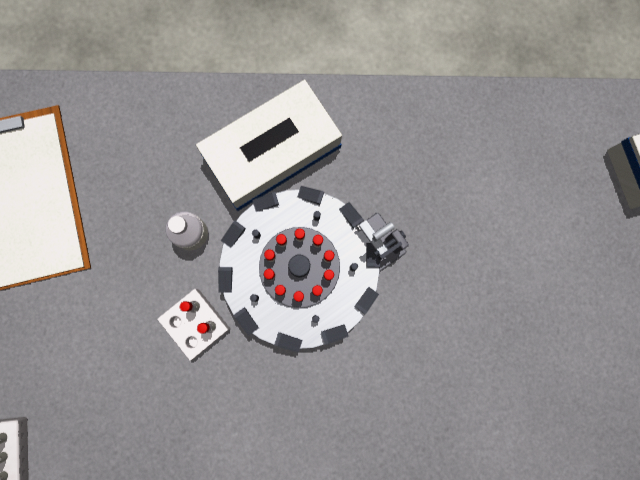

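```bash
python3 - <<'E'
from h import *
d=snap('top');e=snap('scene')
a=d['pixels'][180:360,200:430,::-1];cv2.imwrite('pics/z1.png',cv2.resize(a,None,fx=3.4,fy=3.3,interpolation=cv2.INTER_CUBIC))
a=e['pixels'][180:350,230:450,::-1];cv2.imwrite('pics/z2.png',cv2.resize(a,None,fx=3.5,fy=3.5,interpolation=cv2.INTER_CUBIC))
h=ray(d,299,265,.092);print('hub',h, ray(e,350,258,.092))
for p in[(317,216),(256,234),(254,298),(315,319),(354,267)]:
    q=ray(d,*p,.085)-h;print(p,np.round(q+h,3),np.hypot(q[0],q[1]),np.degrees(np.arctan2(q[1],q[0])))
# red cap centres -> hub
m=cv2.inRange(d['pixels'],(150,0,0),(255,70,70));n,l,st,c=cv2.connectedComponentsWithStats(m)
P=[ray(d,*c[i],.105) for i in range(1,n) if st[i,4]>30 and 255<c[i][0]<345];print(len(P),np.mean(P,0))
print('pawl ~',ray(d,383,232,.148),ray(e,279,200,.148))
E
```

```text
hub [0.57610133 0.1016909  0.092     ] [0.57943059 0.10528139 0.092     ]
(317, 216) [0.658 0.073 0.085] 0.08663367801936357 -19.530009227999166
(256, 234) [0.627 0.172 0.085] 0.08721453137118433 54.087597413404616
(254, 298) [0.523 0.174 0.085] 0.08919932887402646 126.24672855422989
(315, 319) [0.49  0.076 0.085] 0.08995066398002835 -163.14455753974065
(354, 267) [0.574 0.012 0.085] 0.08944003578385053 -91.53063783934938
10 [0.57660713 0.10189765 0.105     ]
pawl ~ [ 0.62187908 -0.02626163  0.148     ] [ 0.62309797 -0.02552544  0.148     ]
```

View pics/z1.png

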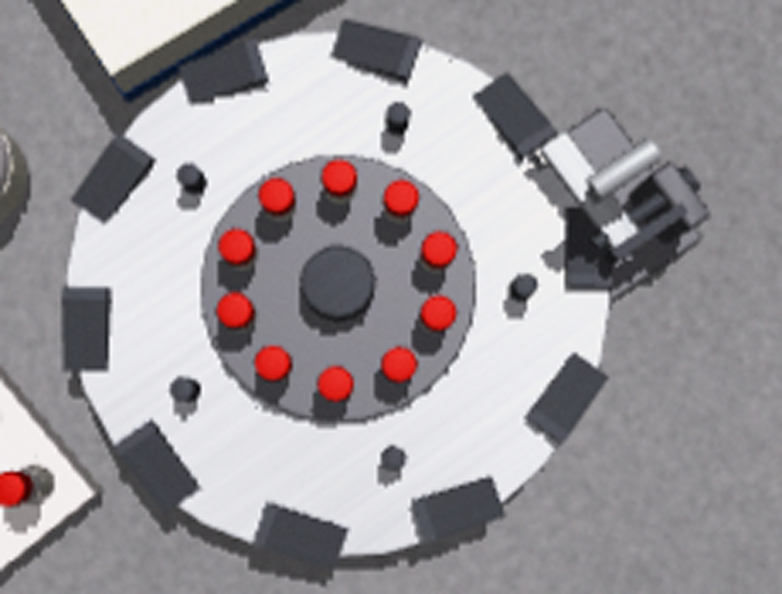

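View pics/z2.png

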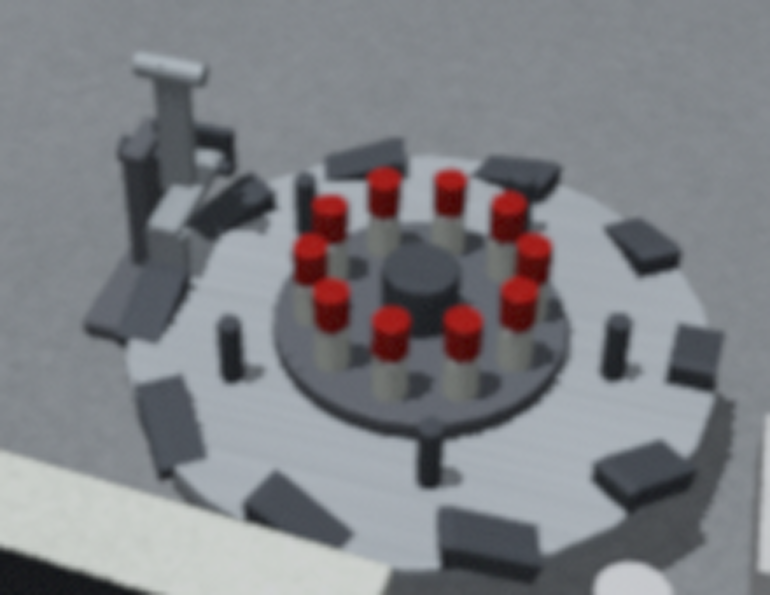

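The top view shows the hub at about (299,265), the pawl bar at about (383,231) and post 2 at (254,298). The scene view agrees on the bar: (0.622, -0.026). The stand's yaw is about 35° and the wheel is at about 0. I'll move to the +x side of the bar with the fingers shut.

send_rows(plan=[[[0.0238, 0.02445, 0.00125], [0, 0, 0.0136], 255], [[0.0238, 0.02445, 0.00125], [0, 0, 0.0136], 255], [[0.0238, 0.02445, 0.00125], [0, 0, 0.0136], 255], [[0.0238, 0.02445, 0.00125], [0, 0, 0.0136], 255], [[0.0238, 0.02445, 0.00125], [0, 0, 0.0136], 255], [[0.0238, 0.02445, 0.00125], [0, 0, 0.0136], 255], [[0.0238, 0.02445, 0.00125], [0, 0, 0.0136], 255], [[0.0238, 0.02445, 0.00125], [0, 0, 0.0136], 255], [[0.0238, 0.02445, 0.00125], [0, 0, 0.0136], 255], [[0.0238, 0.02445, 0.00125], [0, 0, 0.0136], 255], [[0.0238, 0.02445, 0.00125], [0, 0, 0.0136], 255], [[0.0238, 0.02445, 0.00125], [0, 0, 0.0136], 255], [[0.0238, 0.02445, 0.00125], [0, 0, 0.0136], 255], [[0.0238, 0.02445, 0.00125], [0, 0, 0.0136], 255], [[0.0238, 0.02445, 0.00125], [0, 0, 0.0136], 255], [[0.0238, 0.02445, 0.00125], [0, 0, 0.0136], 255], [[0.0238, 0.02445, 0.00125], [0, 0, 0.0136], 255], [[0.0238, 0.02445, 0.00125], [0, 0, 0.0136], 255], [[0.0238, 0.02445, 0.00125], [0, 0, 0.0136], 255], [[0.0238, 0.02445, 0.00125], [0, 0, 0.0136], 255]])

```text
time: 2.2
tool_pos: [0.6507, -0.0052, 0.2199]
tool_rot: [-3.141, 0.0, 0.61]
contact_force: [0.8, -0.6, 0.3]
opening: 0.0004
```

send_rows(plan=[[[0, 0, 0], [0, 0, 0], 255], [[0, 0, 0], [0, 0, 0], 255]])

```text
time: 2.4
tool_pos: [0.6498, -0.0059, 0.2193]
tool_rot: [-3.141, 0.001, 0.611]
contact_force: [-0.5, 0.1, 0.3]
opening: 0.0002
```

send_rows(plan=[[[0, 0, -0.02], [0, 0, 0], 255], [[0, 0, -0.02], [0, 0, 0], 255], [[0, 0, -0.02], [0, 0, 0], 255], [[0, 0, -0.021], [0, 0, 0], 255], [[0, 0, 0], [0, 0, 0], 255]])

```text
time: 2.9
tool_pos: [0.6473, -0.0074, 0.1362]
tool_rot: [-3.137, 0.005, 0.608]
contact_force: [-0.4, 0.7, -1.2]
opening: 0.0002
```

```bash
python3 - <<'E'
from h import *
e=snap('scene')
a=e['pixels'][130:350,200:450,::-1];cv2.imwrite('pics/z3.png',cv2.resize(a,None,fx=3,fy=2.7,interpolation=cv2.INTER_CUBIC))
E
```

```text
(no output)
```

View pics/z3.png

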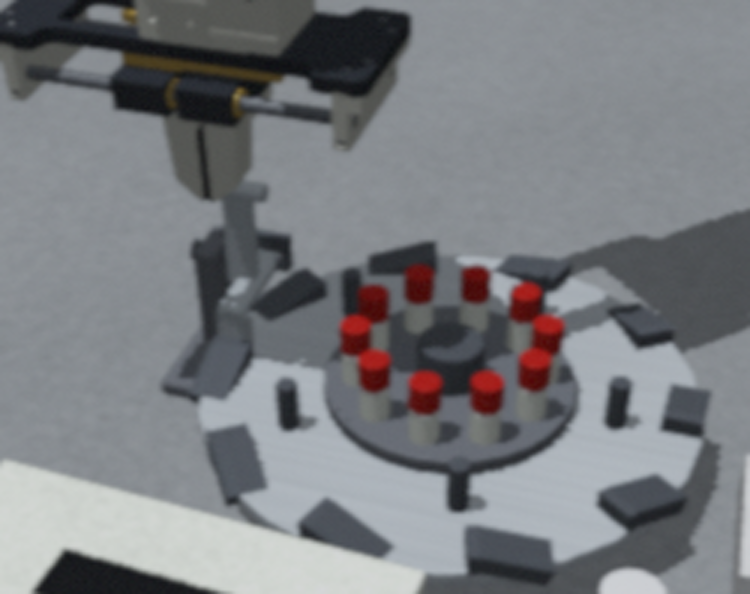

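The fingertip is on the +x side of the bar, tip at about (210,195) in the crop and the bar's end at (265,190). Now I'll push the bar toward -x.

send_rows(plan=[[[-0.0033, -0.0023, 0.0001], [0, 0, 0], 255], [[-0.0033, -0.0023, 0.0001], [0, 0, 0], 255], [[-0.0033, -0.0023, 0.0001], [0, 0, 0], 255], [[-0.0033, -0.0023, 0.0001], [0, 0, 0], 255], [[-0.0033, -0.0023, 0.0001], [0, 0, 0], 255], [[-0.0033, -0.0023, 0.0001], [0, 0, 0], 255], [[-0.0033, -0.0023, 0], [0, 0, 0], 255], [[-0.0033, -0.0023, 0], [0, 0, 0], 255], [[-0.0033, -0.0023, 0], [0, 0, 0], 255], [[-0.0033, -0.0023, 0], [0, 0, 0], 255]])

```text
time: 3.95
tool_pos: [0.6167, -0.0296, 0.1397]
tool_rot: [3.142, 0.0, 0.61]
contact_force: [-0.4, -0.1, -0.5]
opening: 0.0003
```

```bash
python3 - <<'E'
from h import *
e=snap('scene')
a=e['pixels'][130:350,200:450,::-1];cv2.imwrite('pics/z4.png',cv2.resize(a,None,fx=3,fy=2.7,interpolation=cv2.INTER_CUBIC))
E
```

```text
(no output)
```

View pics/z4.png

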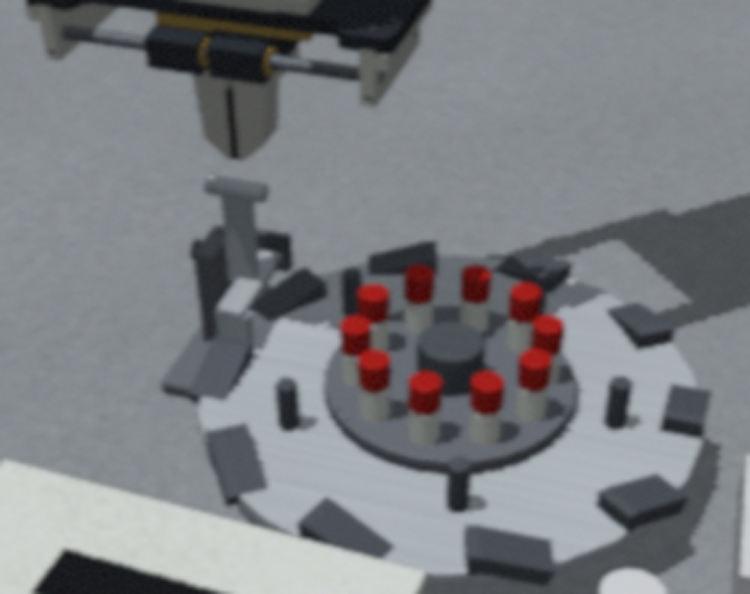

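```bash
python3 - <<'E'
from h import *
e=snap('scene');t=snap('top','t1.png')
p=robot.observe()['tool_pos'];print(p)
for d in(e,t):
  q=proj(d,p);print('tcp px',q, proj(d,[.622,-.026,.148]))
q=proj(e,p);print((q-[200,130])*[3,2.7])
# triangulate
def tri(a,b):
  A=[];B=[]
  for d,(u,v) in((t,a),(e,b)):
    o=ray(d,u,v,0);T=np.array(d['world_from_camera'])[:3,3];r=(o-T)/np.linalg.norm(o-T);M=np.eye(3)-np.outer(r,r);A.append(M);B.append(M@T)
  return np.linalg.solve(sum(A),sum(B))
print(tri((383.5,230.9),(200+237/3,130+187/2.7)))
E
```

```text
[ 0.61688121 -0.02950537  0.13980485]
tcp px [281.20878772 201.67061558] [279.41288393 199.63020038]
tcp px [384.34235375 236.04934686] [382.82702928 231.92033029]
[243.62636315 193.51066207]
[ 0.6229933  -0.02655209  0.14897049]
```

View pics/t1.png

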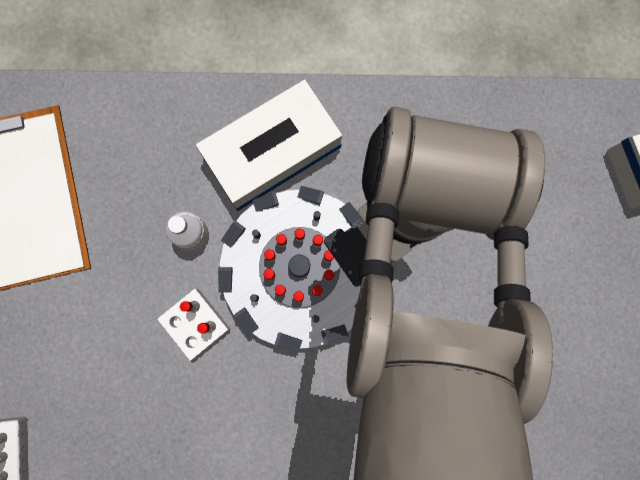

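```bash
python3 - <<'E'
from h import *
e=snap('scene','s5.png')
print(proj(e,[.6473,-.0074,.1362]))
for z in(.14,.15,.16,.17):print(proj(e,[.6169,-.0295,z]))
print(robot.observe())
E
```

```text
[272.79289665 216.62401231]
[281.19356842 201.57878364]
[280.81257751 196.54864862]
[280.42522605 191.43453671]
[280.03135341 186.23432723]
{'time': 4.15, 'qpos': array([-1.71581401e-01,  5.55922289e-01,  1.33435798e+00,  3.42587285e-06,
        1.25109211e+00,  7.89552131e-01]), 'qvel': array([ 0.00310256,  0.00177523, -0.00815604,  0.00323509, -0.00012614,
        0.00057921]), 'joint_efforts': array([-1.26632689e-01, -5.36855650e+01, -2.41347188e+01,  6.43351721e-02,
       -2.21651816e-02, -7.32979010e-03]), 'tool_pos': array([ 0.61704267, -0.02938467,  0.13982193]), 'tool_rot': array([ 3.14143985e+00, -1.58695416e-04,  6.09661731e-01]), 'contact_force': array([ 0.56941657,  0.47256463, -0.21186028]), 'torque': array([-0.02120053, -0.02067595,  0.01966382]), 'opening': 0.00042923943300054383}
```

View pics/s5.png

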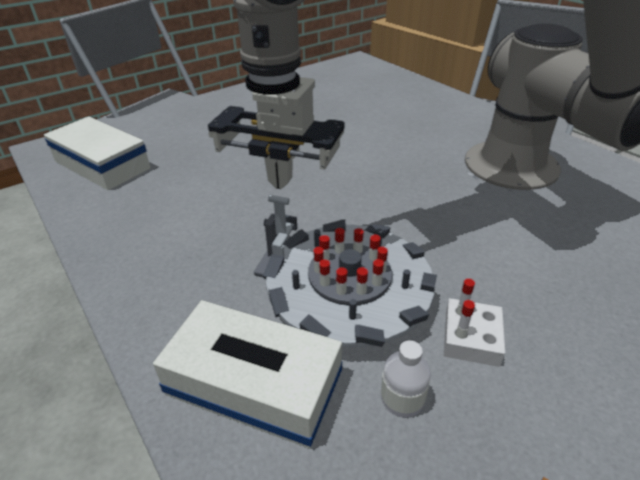

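```bash
python3 - <<'E'
from h import *
e=snap('scene')
c=np.array([.1739,-.4949,.1945]);j=np.array([np.sin(.338),-np.cos(.338),0])*.055
for dz in(0,.026):
  print(dz,[proj(e,c+s*j+[0,0,dz]).round(1) for s in(-1,0,1)])
a=cv2.imread('pics/scene0.png')[0:60,270:400];cv2.imwrite('pics/z6.png',cv2.resize(a,None,fx=6,fy=6,interpolation=cv2.INTER_CUBIC))
a=e['pixels'][100:230,200:360,::-1];cv2.imwrite('pics/z7.png',cv2.resize(a,None,fx=4.5,fy=4.5,interpolation=cv2.INTER_CUBIC))
E
```

```text
0 [array([344. ,  46.5]), array([326.1,  42.9]), array([308.8,  39.4])]
0.026 [array([344.2,  35.9]), array([326. ,  32.5]), array([308.6,  29.2])]
```

View pics/z6.png

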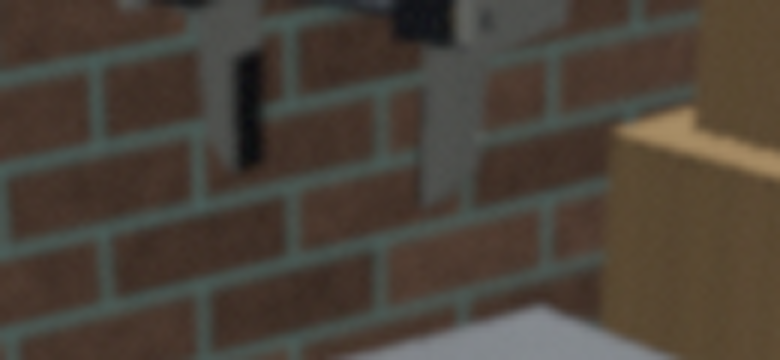

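View pics/z7.png

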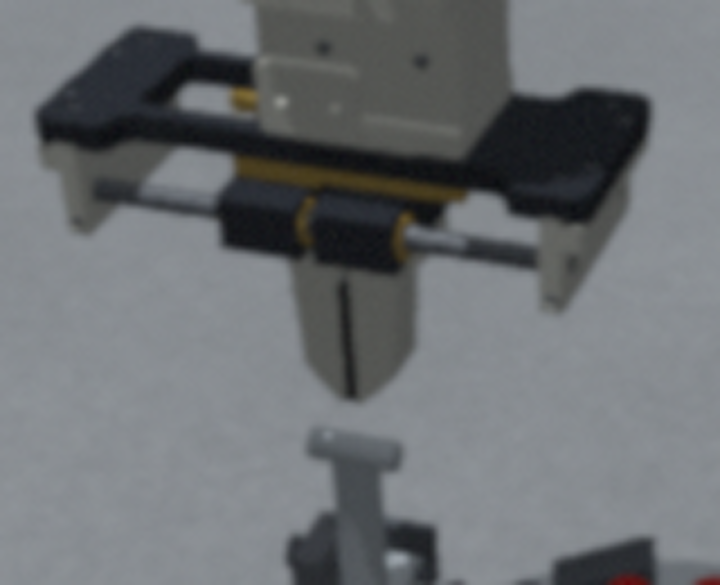

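```bash
python3 - <<'E'
from h import *
e=snap('scene')
c=np.array([.617,-.0294,.1398]);yaw=.6097;j=np.array([np.sin(yaw),-np.cos(yaw),0])
for dz in(.027,.055,.065,.075,.085):
  print(dz,[((proj(e,c+s*j+[0,0,dz])-[200,100])*4.5).round(0) for s in(-.095,-.08,0,.08,.095)])
E
```

```text
0.027 [array([615., 442.]), array([574., 435.]), array([361., 396.]), array([159., 359.]), array([122., 352.])]
0.055 [array([616., 374.]), array([574., 366.]), array([356., 328.]), array([149., 293.]), array([112., 286.])]
0.065 [array([617., 348.]), array([574., 341.]), array([354., 304.]), array([146., 268.]), array([108., 262.])]
0.075 [array([617., 323.]), array([574., 315.]), array([352., 278.]), array([142., 243.]), array([104., 237.])]
0.085 [array([618., 296.]), array([574., 289.]), array([350., 253.]), array([138., 218.]), array([100., 212.])]
```

send_rows(plan=[[[0, 0, 0.02], [0, 0, 0], 255], [[0.011, 0.0077, 0.005], [0, 0, 0], 255], [[0.011, 0.0077, 0], [0, 0, 0], 255], [[0.011, 0.0077, 0], [0, 0, 0], 255], [[0, 0, -0.015], [0, 0, 0], 255], [[0, 0, -0.015], [0, 0, 0], 255], [[0, 0, -0.015], [0, 0, 0], 255], [[0, 0, -0.014], [0, 0, 0], 255], [[0, 0, 0], [0, 0, 0], 255], [[0, 0, 0], [0, 0, 0], 255]])

```text
time: 5.25
tool_pos: [0.6501, -0.0062, 0.1058]
tool_rot: [-3.142, 0.0, 0.61]
contact_force: [-0.2, 0.5, 0.7]
opening: 0.0005
```

```bash
python3 - <<'E'
from h import *
e=snap('scene')
a=e['pixels'][100:260,200:400,::-1];cv2.imwrite('pics/z8.png',cv2.resize(a,None,fx=3.7,fy=3.7,interpolation=cv2.INTER_CUBIC))
E
```

```text
(no output)
```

View pics/z8.png

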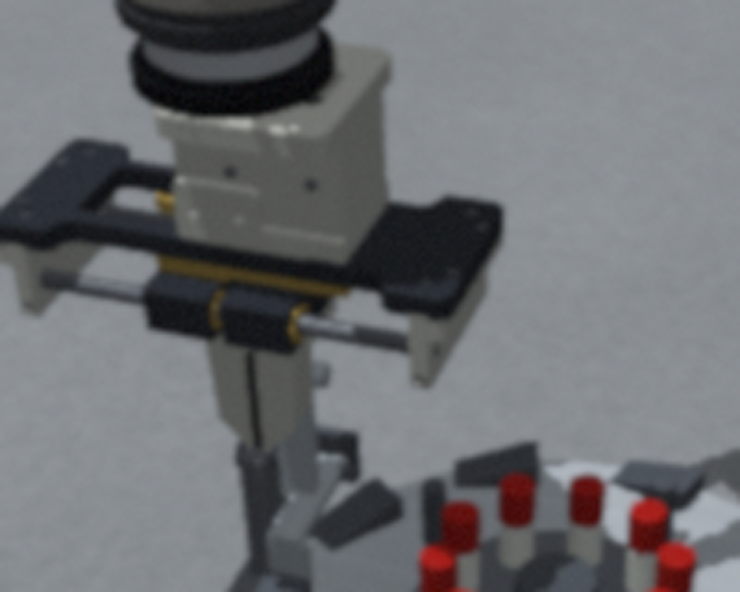

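The finger now overlaps the bar. Only the bar's right end shows, at (320,373). The visible tip sits about 27 mm above the reported TCP, and I'll allow for that from here on. Pushing.

send_rows(plan=[[[-0.0033, -0.0023, 0], [0, 0, 0], 255], [[-0.0033, -0.0023, 0], [0, 0, 0], 255], [[-0.0033, -0.0023, 0], [0, 0, 0], 255], [[-0.0033, -0.0023, 0], [0, 0, 0], 255], [[-0.0033, -0.0023, 0], [0, 0, 0], 255], [[-0.0033, -0.0023, 0], [0, 0, 0], 255], [[-0.0033, -0.0023, 0], [0, 0, 0], 255], [[-0.0033, -0.0023, 0], [0, 0, 0], 255], [[-0.0033, -0.0023, 0], [0, 0, 0], 255], [[-0.0033, -0.0023, 0], [0, 0, 0], 255], [[-0.0033, -0.0023, 0], [0, 0, 0], 255], [[-0.0033, -0.0023, 0], [0, 0, 0], 255]])

```text
time: 6.5
tool_pos: [0.61, -0.0341, 0.1056]
tool_rot: [-3.142, 0.0, 0.61]
contact_force: [0.9, 0.4, -0.6]
opening: 0.0006
```

```bash
python3 - <<'E'
from h import *
e=snap('scene')
a=e['pixels'][100:260,200:400,::-1];cv2.imwrite('pics/z9.png',cv2.resize(a,None,fx=3.7,fy=3.7,interpolation=cv2.INTER_CUBIC))
E
```

```text
(no output)
```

View pics/z9.png

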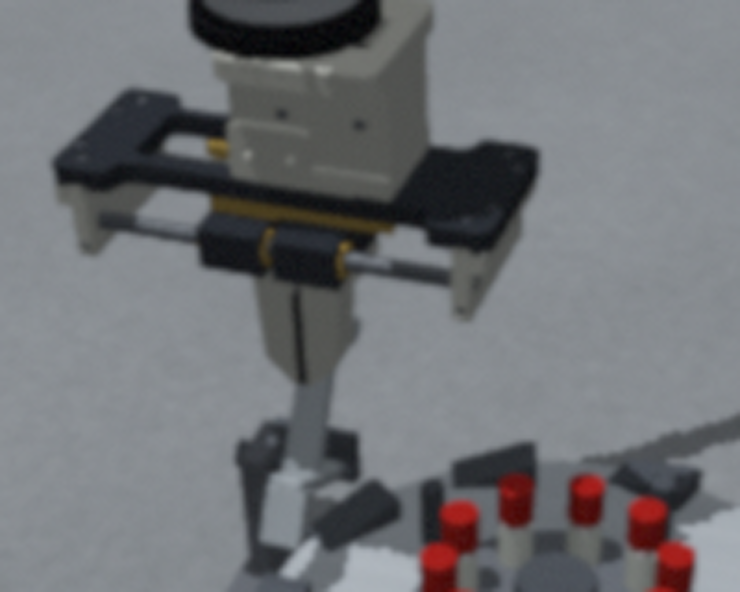

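The pawl is tilting with the finger. I'll keep pushing until it goes over centre.

send_rows(plan=[[[-0.0033, -0.0023, 0], [0, 0, 0], 255], [[-0.0033, -0.0023, 0], [0, 0, 0], 255], [[-0.0033, -0.0023, 0], [0, 0, 0], 255], [[-0.0033, -0.0023, 0], [0, 0, 0], 255], [[-0.0033, -0.0023, 0], [0, 0, 0], 255], [[-0.0033, -0.0023, 0], [0, 0, 0], 255], [[-0.0025, -0.0017, 0], [0, 0, 0], 255], [[0, 0, 0], [0, 0, 0], 255], [[0, 0, 0], [0, 0, 0], 255], [[0, 0, 0], [0, 0, 0], 255]])

```text
time: 7.55
tool_pos: [0.5882, -0.0493, 0.1058]
tool_rot: [3.141, -0.0, 0.61]
contact_force: [0.1, 0.7, -0.1]
opening: 0.0003
```

```bash
python3 - <<'E'
from h import *
e=snap('scene')
a=e['pixels'][100:260,200:400,::-1];cv2.imwrite('pics/z10.png',cv2.resize(a,None,fx=3.7,fy=3.7,interpolation=cv2.INTER_CUBIC))
E
```

```text
(no output)
```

View pics/z10.png

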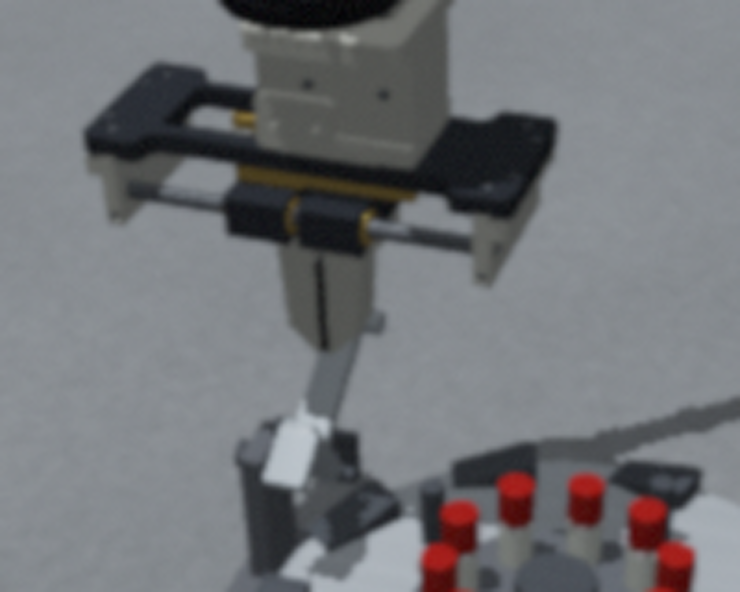

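send_rows(plan=[[[0.0066, 0.0046, 0], [0, 0, 0], 255], [[0.0066, 0.0046, 0], [0, 0, 0], 255], [[0.0066, 0.0046, 0], [0, 0, 0], 255], [[0, 0, 0.03], [0, 0, 0], 255], [[0, 0, 0.03], [0, 0, 0], 255], [[0, 0, 0.03], [0, 0, 0], 255], [[0, 0, 0], [0, 0, 0], 255]])

```text
time: 8.3
tool_pos: [0.6108, -0.0354, 0.2005]
tool_rot: [3.135, -0.006, 0.61]
contact_force: [0.9, 0.1, 0.3]
opening: 0.0003
```

```bash
python3 - <<'E'
from h import *
e=snap('scene')
a=e['pixels'][100:300,200:450,::-1];cv2.imwrite('pics/z11.png',cv2.resize(a,None,fx=3,fy=3,interpolation=cv2.INTER_CUBIC))
E
```

```text
(no output)
```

View pics/z11.png

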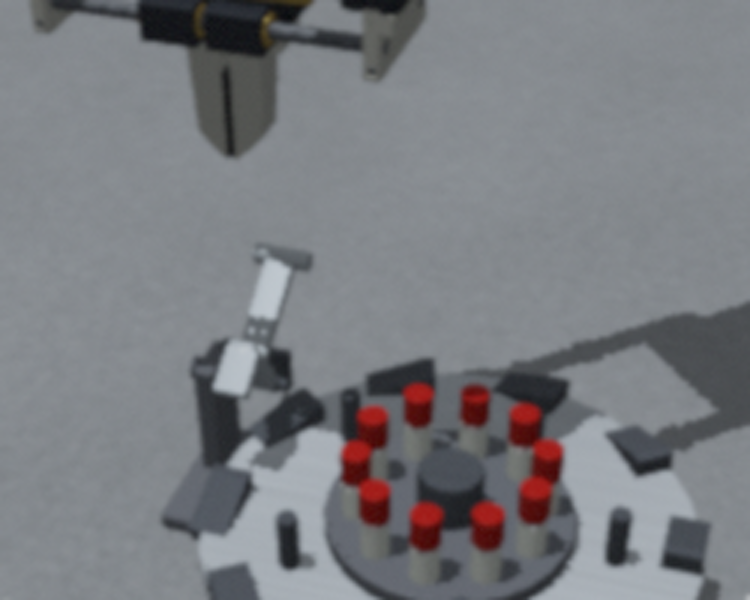

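The pawl is resting on its stop, bar at (283,257) in the crop. Next is post 2, approached from its counterclockwise side.

send_rows(plan=[[[-0.011, 0.019, 0], [0, 0, 0.035], 255], [[-0.011, 0.019, 0], [0, 0, 0.035], 255], [[-0.011, 0.019, 0], [0, 0, 0.035], 255], [[-0.011, 0.019, 0], [0, 0, 0.035], 255], [[-0.011, 0.019, 0], [0, 0, 0.035], 255], [[-0.011, 0.019, 0], [0, 0, 0.035], 255], [[-0.011, 0.019, 0], [0, 0, 0.035], 255], [[-0.011, 0.019, 0], [0, 0, 0.035], 255], [[-0.011, 0.019, 0], [0, 0, 0.035], 255], [[-0.011, 0.019, 0], [0, 0, 0.035], 255], [[0, 0, -0.025], [0, 0, 0], 255], [[0, 0, -0.025], [0, 0, 0], 255], [[0, 0, -0.025], [0, 0, 0], 255], [[0, 0, -0.025], [0, 0, 0], 255], [[0, 0, -0.025], [0, 0, 0], 255], [[0, 0, 0], [0, 0, 0], 255], [[0, 0, 0], [0, 0, 0], 255]])

```text
time: 10.05
tool_pos: [0.4975, 0.1546, 0.0702]
tool_rot: [-3.14, 0.001, 0.96]
contact_force: [-0.5, 0.3, 1.4]
opening: 0.0004
```

```bash
python3 - <<'E'
from h import *
e=snap('scene','s12.png')
a=e['pixels'][130:350,240:520,::-1];cv2.imwrite('pics/z12.png',cv2.resize(a,None,fx=2.7,fy=2.7,interpolation=cv2.INTER_CUBIC))
d=snap('top','t12.png')
s=robot.observe();print(s['tool_pos'],s['tool_rot'],proj(e,s['tool_pos']+[0,0,.027]))
E
```

```text
[0.49866163 0.15470591 0.07167732] [ 3.14037826e+00 -1.11997511e-03  9.59950273e-01] [410.25833621 250.9074883 ]
```

View pics/z12.png

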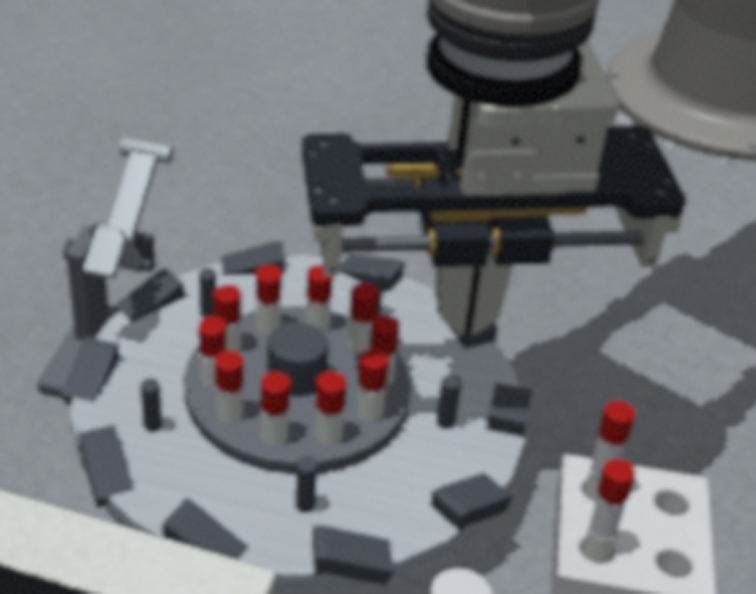

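View pics/t12.png

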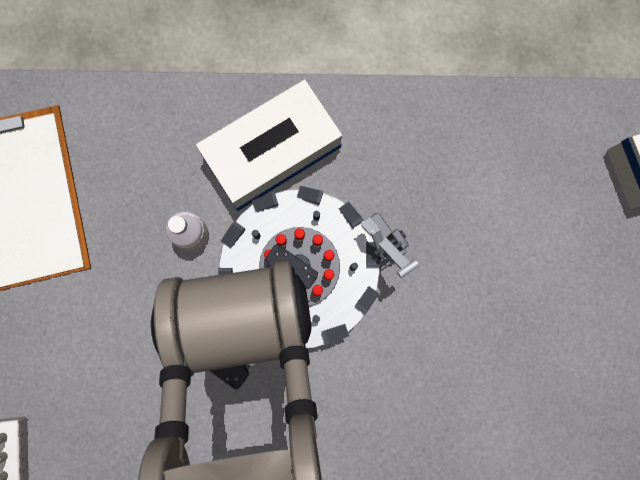

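The tip is at (468,340) in the crop, behind post 2 at (450,395), and the wheel hasn't moved. I'll lower the tip and push along the arc, stopping short of the target.

send_rows(plan=[[[0, 0, -0.012], [0, 0, 0], 255], [[0, 0, -0.012], [0, 0, 0], 255], [[0, 0, 0], [0, 0, 0], 255], [[0.0028, 0.0039, 0], [0, 0, -0.0524], 255], [[0.003, 0.0037, 0], [0, 0, -0.0524], 255], [[0.0032, 0.0036, 0], [0, 0, -0.0524], 255], [[0.0034, 0.0034, 0], [0, 0, -0.0524], 255], [[0.0036, 0.0032, 0], [0, 0, -0.0524], 255], [[0.0037, 0.003, 0], [0, 0, -0.0524], 255], [[0.0039, 0.0028, 0], [0, 0, -0.0524], 255], [[0, 0, 0], [0, 0, 0], 255]])

```text
time: 11.25
tool_pos: [0.5218, 0.1783, 0.0467]
tool_rot: [3.141, -0.0, 0.593]
contact_force: [0.3, -0.3, -1.1]
opening: 0.0005
```

```bash
python3 - <<'E'
from h import *
e=snap('scene','s13.png')
a=e['pixels'][130:350,240:520,::-1];cv2.imwrite('pics/z13.png',cv2.resize(a,None,fx=2.7,fy=2.7,interpolation=cv2.INTER_CUBIC))
E
```

```text
(no output)
```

View pics/z13.png

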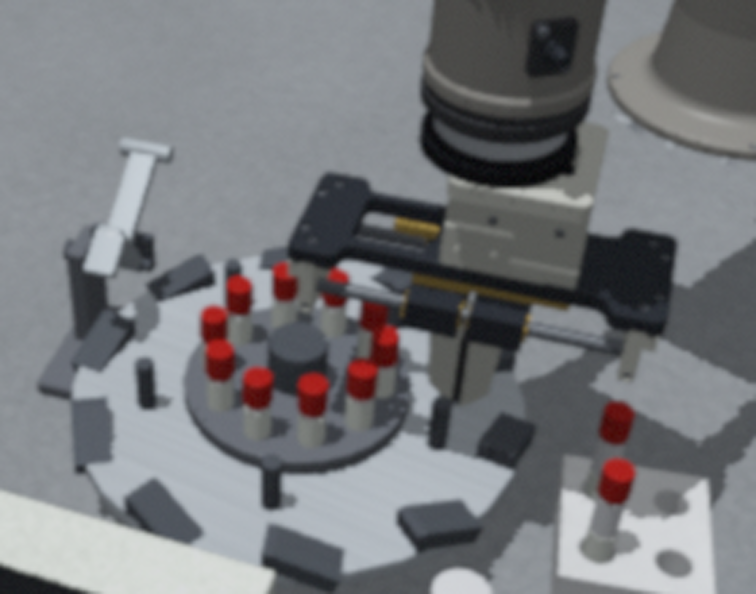

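send_rows(plan=[[[0.004, 0.0027, 0], [0, 0, -0.0524], 255], [[0.0041, 0.0025, 0], [0, 0, -0.0524], 255], [[0.0042, 0.0023, 0], [0, 0, -0.0524], 255], [[0.0043, 0.002, 0], [0, 0, -0.0524], 255], [[0, 0, 0], [0, 0, 0], 255], [[0, 0, 0], [0, 0, 0], 255]])

```text
time: 11.9
tool_pos: [0.538, 0.1874, 0.0467]
tool_rot: [3.141, 0.0, 0.386]
contact_force: [0.9, 0.2, 0.1]
opening: 0.0003
```

```bash
python3 - <<'E'
from h import *
e=snap('scene','s14.png');d=snap('top','t14.png')
a=e['pixels'][180:350,230:450,::-1];cv2.imwrite('pics/z14.png',cv2.resize(a,None,fx=3.5,fy=3.5,interpolation=cv2.INTER_CUBIC))
a=d['pixels'][180:360,200:430,::-1];cv2.imwrite('pics/z14t.png',cv2.resize(a,None,fx=3.4,fy=3.3,interpolation=cv2.INTER_CUBIC))
h=ray(e,230+421/3.5,180+262/3.5,.092);print(h)
for p in[(229,325),(430,428),(619,322)]:
  q=ray(e,230+p[0]/3.5,180+p[1]/3.5,.085)-h;print(np.hypot(*q[:2]),np.degrees(np.arctan2(q[1],q[0])))
print(robot.observe()['tool_pos'])
E
```

```text
[0.57439631 0.09982485 0.092     ]
0.09152909009753012 -15.44622803838249
0.09417863423129706 53.111328299920984
0.09096127237153696 122.69602688262236
[0.5379209  0.18737686 0.04673147]
```

View pics/z14.png

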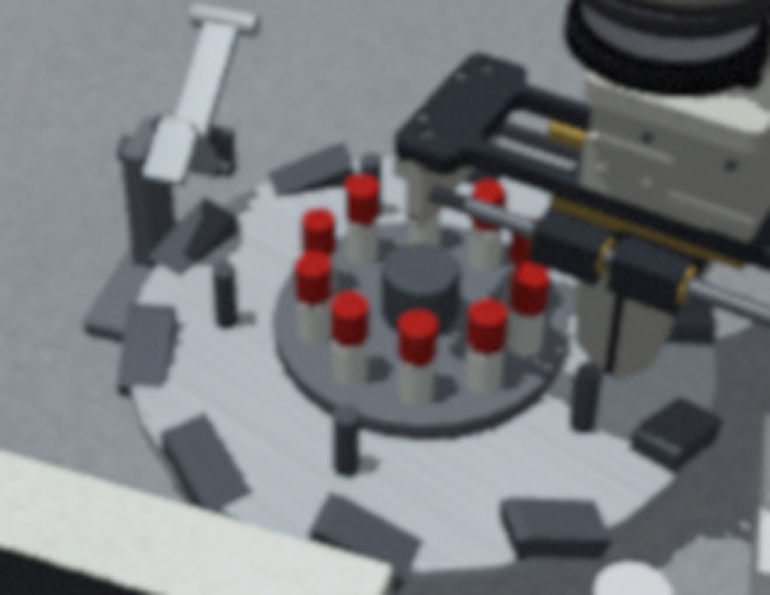

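View pics/z14t.png

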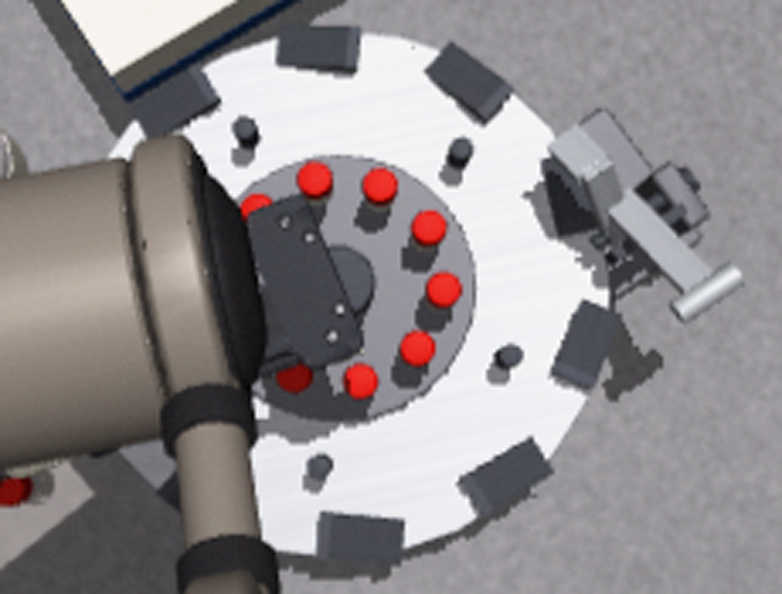

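```bash
cat >> h.py <<'E'
HUB=np.array([.5763,.1018])
def wang(d,pts,s=(3.4,3.3),o=(200,180)):
    r=[]
    for p in pts:
        q=ray(d,o[0]+p[0]/s[0],o[1]+p[1]/s[1],.085)[:2]-HUB;a=np.degrees(np.arctan2(q[1],q[0]));r.append((a+36)%72-36)
    return np.round(r,1),np.mean(r)
E
python3 - <<'E'
from h import *
d=snap('top')
print(wang(d,[(398,112),(190,175),(184,386),(393,454),(524,284)]))
print(wang(d,[(459,148),(246,127),(320,463),(511,352)]))
b=ray(d,383.5,230.9,.148)[:2]-HUB;print('yaw',np.degrees(np.arctan2(b[1],b[0]))+105.07)
E
```

```text
(array([-19. , -18.6, -18.4, -18.1, -18.7]), np.float64(-18.550525090973323))
(array([30.7, 29.9, 31.3, 31.5]), np.float64(30.85622437746541))
yaw 35.216813112649746
```

The wheel has gone back about 22.6° and needs about 7° more.

send_rows(plan=[[[0.0044, 0.0018, 0], [0, 0, -0.0524], 255], [[0.0045, 0.0016, 0], [0, 0, -0.0524], 255], [[0.002, 0.0006, 0], [0, 0, -0.02], 255], [[0, 0, 0], [0, 0, 0], 255], [[0, 0, 0], [0, 0, 0], 255], [[-0.005, -0.0022, 0], [0, 0, 0], 255], [[-0.005, -0.0022, 0], [0, 0, 0], 255], [[0, 0, 0.025], [0, 0, 0], 255], [[0, 0, 0.03], [0, 0, 0], 255], [[0, 0, 0.04], [0, 0, 0], 255], [[0, 0, 0.04], [0, 0, 0], 255], [[0, 0, 0.02], [0, 0, 0], 255], [[0, 0, 0], [0, 0, 0], 255]])

```text
time: 13.35
tool_pos: [0.5403, 0.1873, 0.2053]
tool_rot: [3.141, -0.007, 0.259]
contact_force: [0.2, 0.2, 0.6]
opening: 0.0004
```

```bash
python3 - <<'E'
from h import *
d=snap('top','t15.png')
a=d['pixels'][180:360,200:430,::-1];cv2.imwrite('pics/z15t.png',cv2.resize(a,None,fx=3.4,fy=3.3,interpolation=cv2.INTER_CUBIC))
E
```

```text
(no output)
```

View pics/z15t.png

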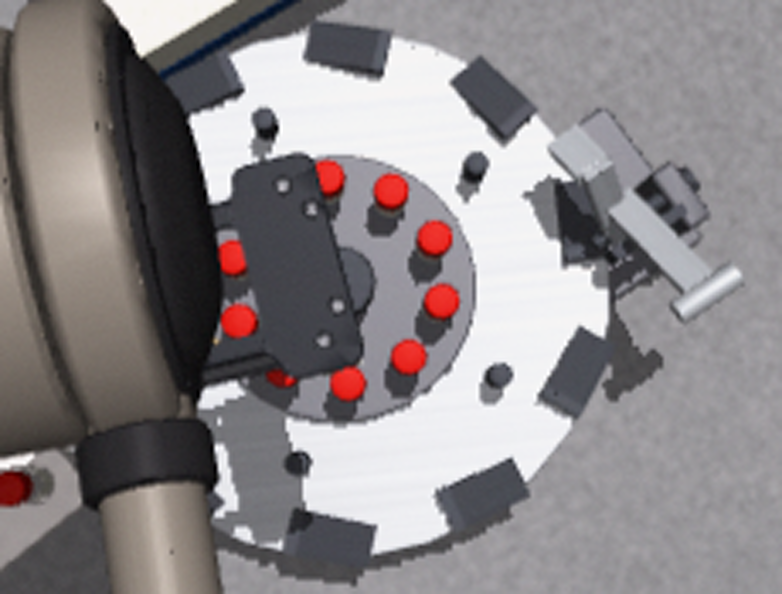

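```bash
python3 - <<'E'
from h import *
d=snap('top')
r,m=wang(d,[(477,160),(265,118),(298,458),(498,372)]);print(r,m,'moved',m-72+18.55, np.radians(m-72+18.55))
print('bar',ray(d,200+707/3.4,180+293/3.3,.133))
E
```

```text
[24.1 23.3 24.4 24.1] 23.976482443305223 moved -29.473517556694777 -0.5144099235086783
bar [ 0.5672629  -0.06615022  0.133     ]
```

The wheel is at about -0.51 rad. Next, the -x side of the tipped bar.

send_rows(plan=[[[-0.0005, -0.023, 0], [0, 0, 0.0293], 255], [[-0.0005, -0.023, 0], [0, 0, 0.0293], 255], [[-0.0005, -0.023, 0], [0, 0, 0.0293], 255], [[-0.0005, -0.023, 0], [0, 0, 0.0293], 255], [[-0.0005, -0.023, 0], [0, 0, 0.0293], 255], [[-0.0005, -0.023, 0], [0, 0, 0.0293], 255], [[-0.0005, -0.023, 0], [0, 0, 0.0293], 255], [[-0.0005, -0.023, 0], [0, 0, 0.0293], 255], [[-0.0005, -0.023, 0], [0, 0, 0.0293], 255], [[-0.0005, -0.023, 0], [0, 0, 0.0293], 255], [[-0.0005, -0.023, 0], [0, 0, 0.0293], 255], [[-0.0005, -0.023, 0], [0, 0, 0.0293], 255], [[0, 0, 0], [0, 0, 0], 255], [[0, 0, -0.025], [0, 0, 0], 255], [[0, 0, -0.025], [0, 0, 0], 255], [[0, 0, -0.025], [0, 0, 0], 255], [[0, 0, -0.026], [0, 0, 0], 255], [[0, 0, 0], [0, 0, 0], 255], [[0, 0, 0], [0, 0, 0], 255]])

```text
time: 15.35
tool_pos: [0.5325, -0.0881, 0.1003]
tool_rot: [-3.14, 0.001, 0.61]
contact_force: [0.0, 0.0, 0.4]
opening: 0.0007
```

```bash
python3 - <<'E'
from h import *
e=snap('scene')
a=e['pixels'][80:300,200:450,::-1];cv2.imwrite('pics/z16.png',cv2.resize(a,None,fx=3,fy=2.7,interpolation=cv2.INTER_CUBIC))
E
```

```text
(no output)
```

View pics/z16.png

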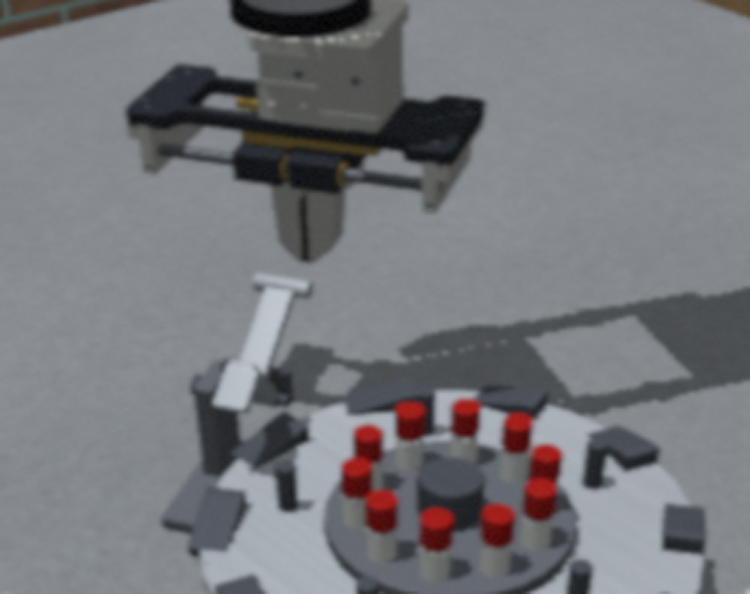

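```bash
python3 - <<'E'
from h import *
e=snap('scene');p=robot.observe()['tool_pos'];print(p)
for dz in(0,.018,.027,.035):
  print(dz,(proj(e,p+[0,0,dz])-[200,80])*[3,2.7])
print((proj(e,[.567,-.066,.133])-[200,80])*[3,2.7])
E
```

```text
[ 0.53366076 -0.08871181  0.10177213]
0 [308.86035444 291.75436282]
0.018 [307.89332317 269.47334293]
0.027 [307.40010759 258.10933991]
0.035 [306.95612294 247.87964906]
[282.408903   284.21390837]
```

The tip is 26 mm above the reported TCP. I'll lower it 10 mm and push toward +x.

send_rows(plan=[[[0, 0, -0.01], [0, 0, 0], 255], [[0.0033, 0.0023, 0], [0, 0, 0], 255], [[0.0033, 0.0023, 0], [0, 0, 0], 255], [[0.0033, 0.0023, 0], [0, 0, 0], 255], [[0.0033, 0.0023, 0], [0, 0, 0], 255], [[0.0033, 0.0023, 0], [0, 0, 0], 255], [[0.0033, 0.0023, 0], [0, 0, 0], 255], [[0.0033, 0.0023, 0], [0, 0, 0], 255], [[0.0033, 0.0023, 0], [0, 0, 0], 255], [[0.0033, 0.0023, 0], [0, 0, 0], 255], [[0.0033, 0.0023, 0], [0, 0, 0], 255], [[0.0033, 0.0023, 0], [0, 0, 0], 255], [[0, 0, 0], [0, 0, 0], 255]])

```text
time: 16.75
tool_pos: [0.5698, -0.0632, 0.0907]
tool_rot: [3.141, -0.0, 0.61]
contact_force: [-0.2, -0.3, 1.2]
opening: 0.0003
```

```bash
python3 - <<'E'
from h import *
e=snap('scene')
a=e['pixels'][80:300,200:450,::-1];cv2.imwrite('pics/z17.png',cv2.resize(a,None,fx=3,fy=2.7,interpolation=cv2.INTER_CUBIC))
E
```

```text
(no output)
```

View pics/z17.png

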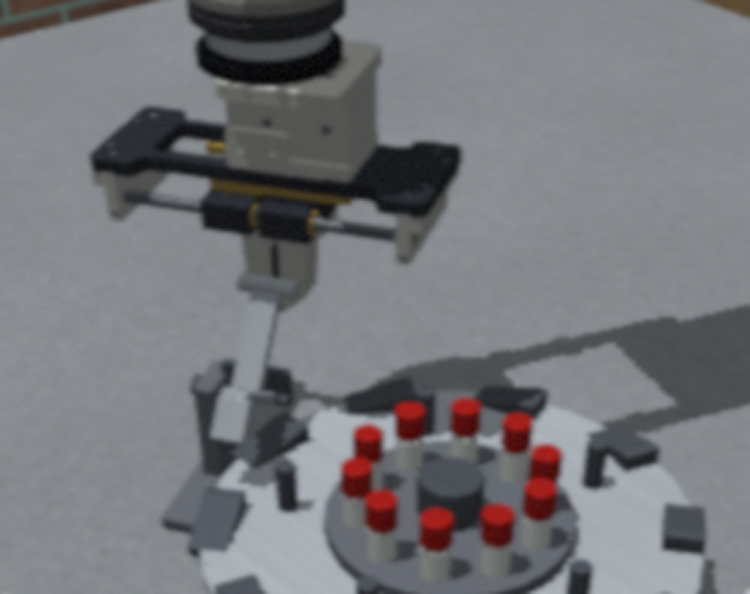

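Bar at (266,288) in the crop and being pushed. Continuing slowly.

send_rows(plan=[[[0.0033, 0.0023, 0], [0, 0, 0], 255], [[0.0033, 0.0023, 0], [0, 0, 0], 255], [[0.0033, 0.0023, 0], [0, 0, 0], 255], [[0.0033, 0.0023, 0], [0, 0, 0], 255], [[0.0016, 0.0012, 0], [0, 0, 0], 255], [[0, 0, 0], [0, 0, 0], 255], [[0, 0, 0], [0, 0, 0], 255], [[0, 0, 0], [0, 0, 0], 255]])

```text
time: 17.6
tool_pos: [0.584, -0.0532, 0.0907]
tool_rot: [3.142, 0.0, 0.61]
contact_force: [-0.1, -0.3, -0.2]
opening: -0.0002
```

```bash
python3 - <<'E'
from h import *
e=snap('scene')
a=e['pixels'][80:300,200:450,::-1];cv2.imwrite('pics/z18.png',cv2.resize(a,None,fx=3,fy=2.7,interpolation=cv2.INTER_CUBIC))
E
```

```text
(no output)
```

View pics/z18.png

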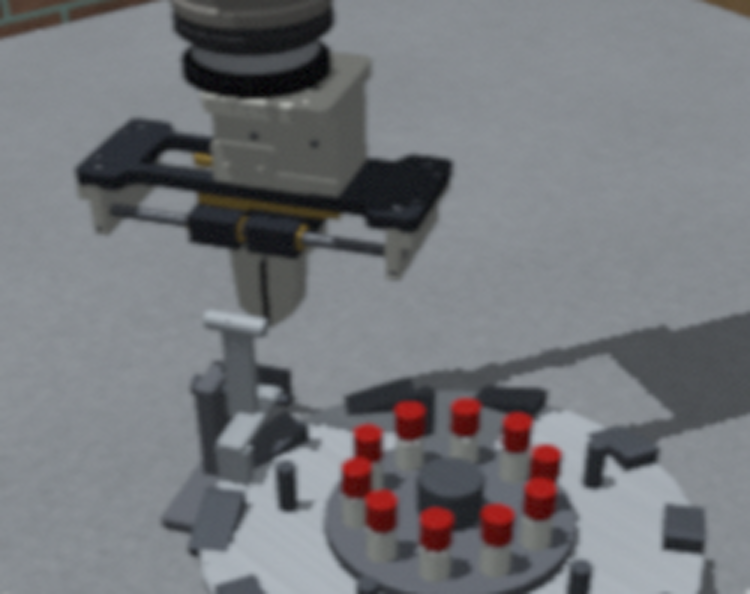

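The pawl has dropped, with the bar at (236,321) in the crop. I'll back off and clear the view.

send_rows(plan=[[[-0.008, -0.0056, 0], [0, 0, 0], 255], [[-0.008, -0.0056, 0], [0, 0, 0], 255], [[-0.008, -0.0056, 0], [0, 0, 0], 255], [[0, 0, 0.03], [0, 0, 0], 255], [[0, 0, 0.04], [0, 0, 0], 255], [[0, 0, 0.04], [0, 0, 0], 255], [[-0.02, -0.03, 0], [0, 0, 0], 255], [[-0.02, -0.03, 0], [0, 0, 0], 255], [[-0.02, -0.03, 0], [0, 0, 0], 255], [[-0.02, -0.03, 0], [0, 0, 0], 255], [[-0.02, -0.03, 0], [0, 0, 0], 255], [[-0.02, -0.03, 0], [0, 0, 0], 255], [[0, -0.03, 0], [0, 0, 0], 255], [[0, -0.03, 0], [0, 0, 0], 255], [[0, 0, 0], [0, 0, 0], 255], [[0, 0, 0], [0, 0, 0], 255]])

```text
time: 19.25
tool_pos: [0.4392, -0.3101, 0.2004]
tool_rot: [-3.141, -0.0, 0.608]
contact_force: [0.5, 1.6, -0.2]
opening: 0.0003
```

```bash
python3 - <<'E'
from h import *
d=snap('top','t19.png');e=snap('scene','s19.png')
a=d['pixels'][180:360,200:430,::-1];cv2.imwrite('pics/z19t.png',cv2.resize(a,None,fx=3.4,fy=3.3,interpolation=cv2.INTER_CUBIC))
a=e['pixels'][180:350,230:450,::-1];cv2.imwrite('pics/z19.png',cv2.resize(a,None,fx=3.5,fy=3.5,interpolation=cv2.INTER_CUBIC))
E
```

```text
(no output)
```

View pics/z19t.png

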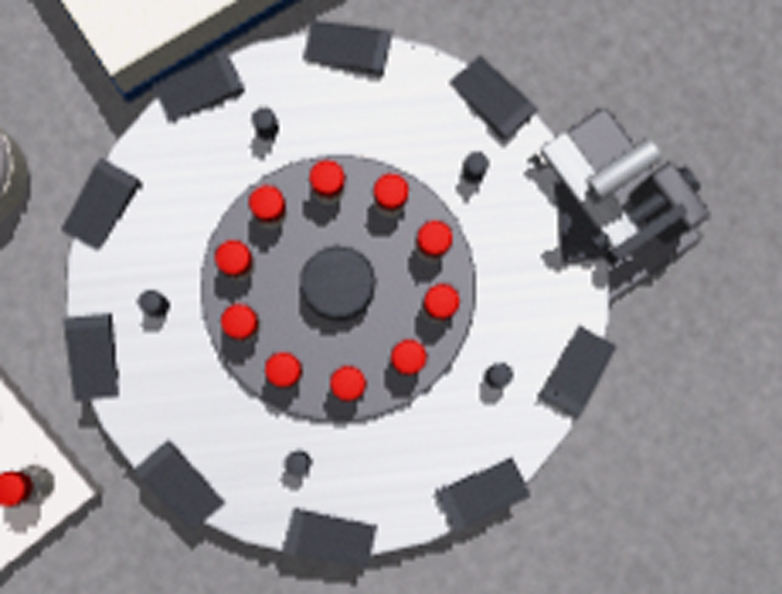

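View pics/z19.png

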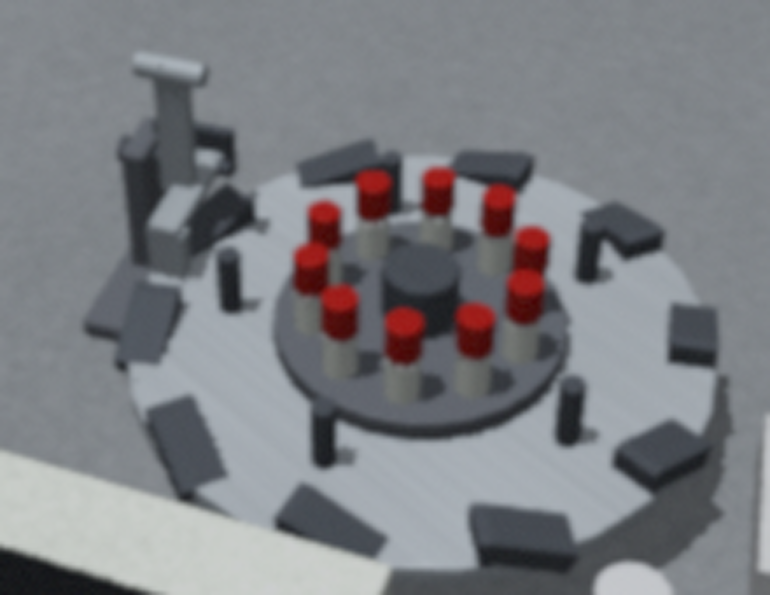

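View pics/t19.png

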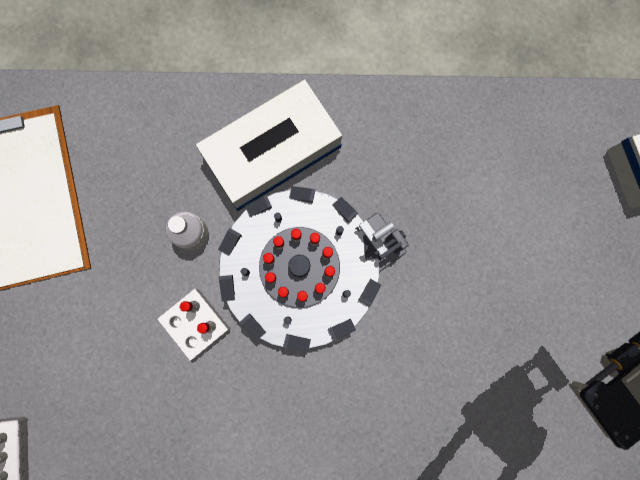

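The bar is back on its original pixels in both views: (624,168) in the top crop and (170,67) in the scene crop. The wheel is unchanged since the push, and the bottle, carton and rack tubes haven't moved.

```bash
python3 - <<'E'
from h import *
d=snap('top')
print(wang(d,[(477,160),(265,118),(298,458),(498,372),(152,299)]))
print(robot.hand_in())
E
```

```text
(array([24.1, 23.3, 24.4, 24.1, 23.8]), np.float64(23.94793152434766))
the job is handed in; nothing more can be done
None
```

The carousel is back one notch, with the pawl down in it, and I've handed the job in. I pushed the pawl over onto its stop with the shut fingers, pushed the wheel clockwise by post 2, then nudged the pawl back down. The arm is well clear, and the last moves ended at 19.25 s.

**Last checks:**
- **Wheel:** the five posts put it about 29.5° (0.515 rad) back from where it started. That is about -0.51 on the wheel's scale, in the middle of the -0.64 to -0.38 window. Finding the stand's direction from the image leaves about 1° of uncertainty.
- **Pawl:** its crossbar is on the same pixels as at the start in both cameras, so it is fully down.
- **Bystanders:** the bottle, carton and rack tubes look unmoved in the pictures. The end-of-move force readings never exceeded 2 N.

**What disagreed:** the visible fingertips sit about 26 mm above the reported TCP. Because of that, my first push passed over the crossbar without touching it. I repeated it lower and allowed for the offset from then on.

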